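# Start the pizza timers in order

## Robot

A 7-joint arm with a two-finger parallel gripper is mounted at the origin on the work surface. World frame = base frame: x ahead of the robot, y to its left, z up, the work surface at z = 0. Lengths are in m, angles in rad, forces in N, time in s.
With the tool pointing down it reaches from about 0.35 to 0.9 m from the base axis. Payload 7.2 kg.
Tool frame: the origin (TCP) lies at the very end of the fingers, on their centre line; the grasp point (between the pads) lies 19 mm behind it (pinch_z is the distance from the TCP to the grasp point, in m); z points along the fingers, y is the line along which they close (so a half turn about z gives the same grasp; the last joint's range is limited). The gripper opens to 88 mm and grips with 3 to 60 N. Pads are 20 mm wide; open, the fingers measure 115 mm over their backs; the gripper's body (75 mm by 178 mm) begins 61 mm behind the grasp point.
Start: joints at [-1.258, 0.411, -0.013, 1.596, 0.006, 1.134, -0.082], TCP at [0.232, 0.58, 0.201] pointing down, gripper open.
Joint ranges: [-2.95, 2.95], [-0.29, 1.99], [-1.47, 1.44], [0.14, 2.54], [-1.03, 4.17], [0.13, 1.85], [-2.86, 2.86]. Speed limits (rad/s): [2.39, 2.39, 3.01, 3.01, 3.14, 3.14, 3.14].

## Interface

Orientations are given as a unit quaternion [x, y, z, w].
In Python, from plant import * gives the robot as it stands.
- The arm moves only by the tool move_arm, never from a script. Its argument "plan" is a list of rows, each an object with "translation": the shift along the tool's x, y, z in cm, a list of three; "delta_rot": the turn, a rotation vector about the tool's x, y, z in degrees, a list of three. A call has 1 to 20 rows; each row is the pose to reach, as a shift and turn from the pose commanded when the call began, along the tool's axes at that moment; what a row does not reach only later rows make up. A row lasts 1/10 s, in which the tool goes at most 50 mm and 8.59 degrees, less where a joint would pass 70% of its speed; a pose out of reach is approached as far as the arm can. A call with a gripper value outside its range is refused whole. "gripper" is the closure, from 0 (fully open) to 1 (shut), set as the call begins (left out, the last holds). The fingers move at their own pace and stop on an object; "newtons" is the grip in N (left out, the last holds). Time passes only in rows, so rows that repeat a pose let the fingers close. It gives the time, the measured TCP pose, the force, the opening and the grip force at its end, in the units of the state.
- observe(): the state, without advancing time (a new reading comes with each control period).
- snapshot(name): name is "scene" or "top"; returns (picture, depth): 400x640x3 uint8, red, green, blue; 400x640 float32, m along the optical axis (not along the pixel's ray), 0 where there is no reading.
- camera_info(name): a dict with "intrinsics" (3x3 intrinsics, pixels), "origin" and "attitude" of the camera in the world. Camera axes: x right, y up, looking along -z (the intrinsics and any distortion apply to the point x, -y, -z); pixel columns grow to the right and rows downward; lengths in m; the calibration is good to about 2 mm. A picture is of the moment at which its call begins. camera_info takes no time and is no camera call.
- hand_in(): hands the job in; it is judged then, once.
Trained networks look in the newest picture that a camera, given by its name, has taken for a name from the list of things; names that differ only in an ending like _2 or _b are one class to them, and where a whole thing is asked for, a point or a joint stands for the part that bears it (a point fixed in the world has none). Each returns a list of dicts, best first, with "p" (0 to 1); they miss things now and then, are a little off and sometimes report something else, mostly with a low value. They report only what shows in the picture. A call takes as long as a camera call.
- outline_of(camera, query): "mask" (400x640 bool, what is visible of it) and "extent" ([left, top, right, bottom] in pixels, round what is visible of it).
The state is a dict: "time_s": time; "joint_positions": joint angles; "joint_velocities": joint speeds; "joint_efforts": joint torques, N m; "tool_pos": TCP position; "ee_rot": TCP orientation; "wrist_force": force on the tool from outside, world axes, zero at the start; "ft_torque": the same for the moment, N m; "grip_width": finger opening in m; "grasp_force": force on a finger pad.
Only numpy, scipy, OpenCV 4.12 (cv2) and the standard library are available. Lean on these libraries where they do the work, as an engineer would, in place of code of your own. Each camera call takes 0.05 s, during which the arm holds its last target. There are 200 camera calls.

## Task

Three pizzas have just gone into the oven, so start their puck timers in the order they went in: red first, then yellow, then blue, pressing each coloured cap straight down, lightly, with the fingertips until it is fully home (it stays down by itself). The timers are only to be pressed, not picked up or pushed about, and the green timer must not be started. Leave everything else on the counter where it stands.

Things in the scene. Friction and masses are not known exactly. Their poses are not given: they have to be found in the camera images.
- timer_red: loose black puck timer with a red band and a red cap, 0.25 kg: housing 66 mm diameter, 34 mm high; origin at the centre of its underside, z up, standing on the counter. All four timers are alike but for colour and may stand in any of the places
- cap_red_top (a point): centre of the flat top of the red cap (40 mm diameter), on the timer's axis, 48.5 mm above the counter when up and 38.5 mm when fully down; moves with the cap
- cap_red (a joint): how far the red cap is pushed down, m: 0 up (not started), 0.010 fully home (running). It yields at about 3 N, hardly more along the way, stays where it is left (no spring-back) and meets a hard stop at 0.010, 4 mm above the housing's top
- timer_yellow: loose black puck timer with a yellow band and a yellow cap, 0.25 kg: housing 66 mm diameter, 34 mm high; origin at the centre of its underside, z up, standing on the counter. All four timers are alike but for colour and may stand in any of the places
- cap_yellow_top (a point): centre of the flat top of the yellow cap (40 mm diameter), on the timer's axis, 48.5 mm above the counter when up and 38.5 mm when fully down; moves with the cap
- cap_yellow (a joint): how far the yellow cap is pushed down, m: 0 up (not started), 0.010 fully home (running). It yields at about 3 N, hardly more along the way, stays where it is left (no spring-back) and meets a hard stop at 0.010, 4 mm above the housing's top
- timer_blue: loose black puck timer with a blue band and a blue cap, 0.25 kg: housing 66 mm diameter, 34 mm high; origin at the centre of its underside, z up, standing on the counter. All four timers are alike but for colour and may stand in any of the places
- cap_blue_top (a point): centre of the flat top of the blue cap (40 mm diameter), on the timer's axis, 48.5 mm above the counter when up and 38.5 mm when fully down; moves with the cap
- cap_blue (a joint): how far the blue cap is pushed down, m: 0 up (not started), 0.010 fully home (running). It yields at about 3 N, hardly more along the way, stays where it is left (no spring-back) and meets a hard stop at 0.010, 4 mm above the housing's top
- timer_green: loose black puck timer with a green band and a green cap, 0.25 kg: housing 66 mm diameter, 34 mm high; origin at the centre of its underside, z up, standing on the counter. All four timers are alike but for colour and may stand in any of the places
- cap_green_top (a point): centre of the flat top of the green cap (40 mm diameter), on the timer's axis, 48.5 mm above the counter when up and 38.5 mm when fully down; moves with the cap
- cap_green (a joint): how far the green cap is pushed down, m: 0 up (not started), 0.010 fully home (running). It yields at about 3 N, hardly more along the way, stays where it is left (no spring-back) and meets a hard stop at 0.010, 4 mm above the housing's top
- steel_cup: bystander: small open steel cup, 58 mm diameter, 45 mm high; origin at the centre of its underside
- shaker: bystander: amber glass spice shaker with steel top, 46 mm diameter, 66 mm high; origin at the centre of its underside
- sauce_bowl: bystander: white ceramic bowl, 100 mm diameter, 45 mm high; origin at the centre of its underside
- pizza_wheel: bystander: pizza cutter lying flat along its own x axis, steel wheel (68 mm diameter) at +x, black handle at -x, about 175 mm long, 25 mm high; origin on the counter, 65 mm from the handle's end
- oil_bottle: bystander: green glass bottle, 64 mm diameter, 150 mm high; origin at the centre of its underside
- flour_jar: bystander: glass jar with blue lid, 84 mm diameter, 110 mm high; origin at the centre of its underside

How it is judged:
On the way, in this order (a step that is already met when the one before it is completed fails the run):
1. the red timer's cap is down (at least 7 of 10 mm) and those after it are still up (value of joint cap_red above 0.007 m and value of joint each of cap_yellow, cap_blue, cap_green below 0.0025 m), for 0.1 s.
2. the yellow timer's cap is down (at least 7 of 10 mm) and those after it are still up (value of joint cap_yellow above 0.007 m and value of joint each of cap_blue, cap_green below 0.0025 m), for 0.1 s.
3. the blue timer's cap is down (at least 7 of 10 mm) and those after it are still up (value of joint cap_blue above 0.007 m and value of joint cap_green below 0.0025 m), for 0.1 s.
At the end, for the whole second after the job is handed in: The red, yellow and blue caps are down by at least 7 of their 10 mm and the green cap is up (under 2.5 mm); all four timers stand upright on the counter at rest, within 25 mm of where they stood; the other listed things are within 20 mm of where they stood (all of step 3 and value of joint each of cap_red, cap_yellow above 0.007 m and height (world z) of each of timer_red, timer_yellow, timer_blue, timer_green below 0.005 m and angle between each of timer_red, timer_yellow, timer_blue, timer_green's own z axis and vertical below 0.1 rad and distance of each of timer_red, timer_yellow, timer_blue, timer_green from where it was at the start of the episode below 0.025 m and linear speed of each of timer_red, timer_yellow, timer_blue, timer_green below 0.02 m/s and distance of each of steel_cup, shaker, sauce_bowl, pizza_wheel, oil_bottle, flour_jar from where it was at the start of the episode below 0.02 m); the robot touches nothing.
It fails at once if a cap is pushed in before the one ahead of it in the order is down ((value of joint cap_yellow above 0.0025 m and value of joint cap_red below 0.007 m) or (value of joint cap_blue above 0.0025 m and value of joint cap_yellow below 0.007 m)).
It fails at once if the green timer is started (value of joint cap_green above 0.0025 m).
It fails at once if a timer is pressed or squeezed with more than 25 N (contact force between any of the fingers, the arm and timer_red above 25 N or contact force between any of the fingers, the arm and timer_yellow above 25 N or contact force between any of the fingers, the arm and timer_blue above 25 N or contact force between any of the fingers, the arm and timer_green above 25 N).
It fails at once if a timer is lifted more than 10 mm, tipped more than 0.3 rad or shoved more than 25 mm (height (world z) of any of timer_red, timer_yellow, timer_blue, timer_green above 0.01 m or angle between any of timer_red, timer_yellow, timer_blue, timer_green's own z axis and vertical above 0.3 rad or distance of any of timer_red, timer_yellow, timer_blue, timer_green from where it was at the start of the episode above 0.025 m).
It fails at once if another thing on the counter is moved more than 20 mm or lifted (distance of any of steel_cup, shaker, sauce_bowl, pizza_wheel, oil_bottle, flour_jar from where it was at the start of the episode above 0.02 m or height (world z) of any of steel_cup, shaker, sauce_bowl, pizza_wheel, oil_bottle, flour_jar above 0.01 m).
It also fails if it takes over 48 s, if anything falls off the work surface, if the arm or the gripper's body presses on something with over 40 N, if the wrist force passes 120 N, or if a joint passes its speed limit or range.

## Working session

There is one attempt and no reset: what is moved stays moved. The work goes in short steps, Python scripts to look and compute and a tool call to move; the robot and the scene stay as the last step left them, time stands still between calls to the robot, and variables do not carry over. Pictures are saved under pics/ and viewed, at most 10 in all, crops included, and the job is handed in when it is done.

Besides the shell and the picture viewer there is one more tool, called after "Emit:" as name(argument=value, ...), one argument or row to a line, values as JSON. move_arm: Moves the arm, as the interface text tells. Its arguments: {"type":"object","properties":{"plan":{"type":"array"},"gripper":{"type":"number"},"newtons":{"type":"number"}},"required":["plan"]}

```bash
mkdir -p pics
python3 - <<'E'
from plant import *
import cv2, numpy as np
for n in ("scene","top"):
    p,d=snapshot(n); np.savez(f"pics/{n}0.npz",p=p,d=d); cv2.imwrite(f"pics/{n}0.png",p[:,:,::-1])
    c=camera_info(n); print(n,c)
print(observe())
E
```

```text
scene {'intrinsics': array([[490.00855196,   0.        , 314.43450487],
       [  0.        , 490.00855196, 194.25700456],
       [  0.        ,   0.        ,   1.        ]]), 'origin': array([1.36042528, 0.08093366, 1.20045764]), 'attitude': array([0.20861984, 0.22766629, 0.71501024, 0.62722099])}
top {'intrinsics': array([[388.18125358,   0.        , 319.27665397],
       [  0.        , 388.18125358, 202.97105848],
       [  0.        ,   0.        ,   1.        ]]), 'origin': array([ 0.49182925, -0.0046855 ,  1.02202978]), 'attitude': array([-0.0258828 ,  0.02110814,  0.71447308, -0.69886533])}
{'time_s': 0.1, 'joint_positions': array([-1.25819475,  0.41185378, -0.01273079,  1.59691732,  0.00558731,
        1.13431436, -0.08219998]), 'joint_velocities': array([ 1.07255699e-03, -8.47503517e-04,  1.68423640e-04, -4.09034404e-03,
       -4.90582094e-05,  1.04095951e-03,  1.04533487e-03]), 'joint_efforts': array([ 2.35087718e-03, -5.89105904e+01,  6.43744748e-01, -2.91706645e+01,
       -5.37641637e-02,  1.45439702e-02,  1.37517782e-04]), 'tool_pos': array([0.23213629, 0.57977924, 0.20008961]), 'ee_rot': array([ 1.89234804e-01,  9.81931595e-01, -7.22292119e-04, -9.66078558e-05]), 'wrist_force': array([ 0.16752875, -0.50511944,  0.48203187]), 'ft_torque': array([-0.04394136, -0.03612214, -0.05336564]), 'grasp_force': 0.0, 'grip_width': 0.08764917741857914}
```

View pics/scene0.png

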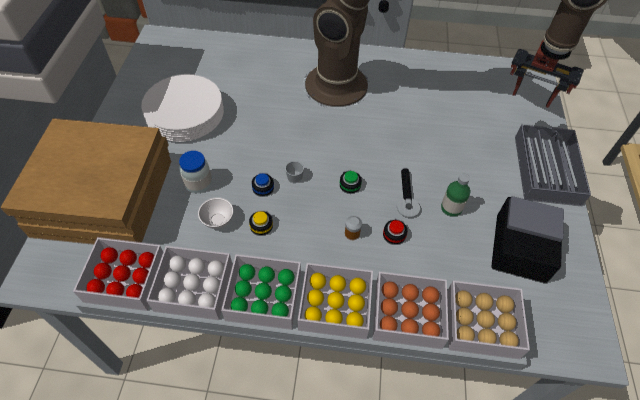

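View pics/top0.png

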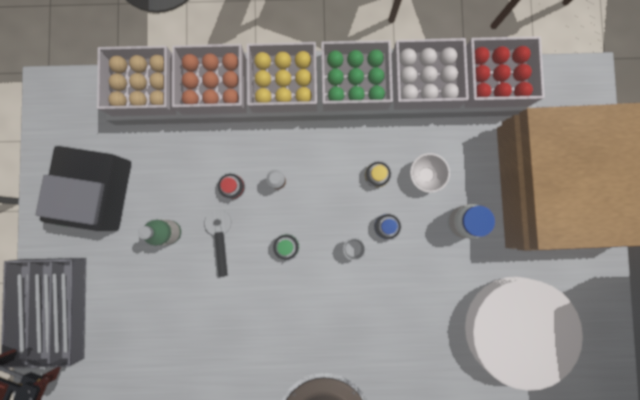

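```bash
cat > h.py <<'E'
from plant import *
import cv2, numpy as np
from scipy.spatial.transform import Rotation as R
def world(n,u,v,z):  # depth z
    c=camera_info(n);K=c["intrinsics"]
    pc=np.array([(u-K[0,2])/K[0,0]*z,-(v-K[1,2])/K[1,1]*z,-z*np.ones_like(u)]).T
    return R.from_quat(c["attitude"]).apply(pc)+c["origin"]
E
python3 - <<'E'
from h import *
for n in ("scene","top"):
    d=np.load(f"pics/{n}0.npz")["d"]
    snapshot(n)
    for t in ["timer_red","timer_yellow","timer_blue","timer_green","steel_cup","shaker","sauce_bowl","pizza_wheel","oil_bottle","flour_jar"]:
        for o in outline_of(n,t)[:2]:
            m=o["mask"]&(d>0); v,u=np.nonzero(m)
            if len(u)<5: continue
            w=world(n,u.astype(float),v.astype(float),d[v,u])
            zt=np.percentile(w[:,2],97); top=w[w[:,2]>zt-.006]
            print(n,t,round(o["p"],2),o["extent"],"top",np.median(top,0).round(4),(0.5*(top.min(0)+top.max(0))).round(4),"ztop",zt.round(4),"lo",w.min(0).round(3),"hi",w.max(0).round(3))
E
```

```text
scene timer_red 0.7 [386.5, 221.8, 406.2, 243.5] top [0.6073 0.229  0.0488] [0.6075 0.2297 0.0498] ztop 0.0517 lo [0.559 0.196 0.001] hi [0.641 0.261 0.054]
scene timer_yellow 0.73 [250.0, 212.9, 273.8, 236.3] top [ 0.6296 -0.1522  0.0489] [ 0.6295 -0.1521  0.0501] ztop 0.0515 lo [ 0.579 -0.193 -0.003] hi [ 0.663 -0.119  0.054]
scene timer_blue 0.96 [249.8, 172.7, 273.7, 196.9] top [ 0.494  -0.17    0.0493] [ 0.4944 -0.1714  0.0502] ztop 0.0521 lo [ 0.456 -0.202 -0.005] hi [ 0.528 -0.14   0.054]
scene timer_blue 0.6 [249.6, 213.4, 268.7, 228.4] top [ 0.6299 -0.1513  0.0492] [ 0.6302 -0.1517  0.0507] ztop 0.0528 lo [ 0.61  -0.171  0.031] hi [ 0.649 -0.134  0.054]
scene timer_green 0.87 [340.9, 170.9, 366.1, 193.1] top [0.4475 0.0895 0.0483] [0.4468 0.0896 0.0498] ztop 0.051 lo [ 0.39   0.056 -0.004] hi [0.481 0.121 0.055]
scene timer_green 0.55 [251.2, 211.7, 266.3, 228.1] top [ 0.6292 -0.1514  0.0492] [ 0.6301 -0.152   0.0505] ztop 0.0525 lo [ 0.606 -0.177  0.031] hi [ 0.649 -0.134  0.054]
scene steel_cup 0.6 [281.0, 160.5, 298.4, 183.1] top [ 0.438  -0.085   0.0447] [ 0.4371 -0.085 
[... 2978 characters left out ...]
 lo [ 0.375  0.233 -0.002] hi [0.549 0.299 0.029]
top pizza_wheel 0.39 [371.8, 168.2, 384.9, 177.8] top [ 0.631  -0.1513  0.0496] [ 0.6316 -0.1512  0.0505] ztop 0.053 lo [ 0.612 -0.169  0.037] hi [ 0.65  -0.132  0.054]
top oil_bottle 0.64 [135.0, 217.0, 180.8, 243.9] top [0.4935 0.3942 0.1508] [0.4934 0.3947 0.1502] ztop 0.152 lo [ 0.461  0.362 -0.   ] hi [0.526 0.421 0.154]
top flour_jar 0.77 [448.5, 205.7, 496.5, 234.1] top [ 0.504  -0.3721  0.1108] [ 0.5045 -0.3716  0.1112] ztop 0.1133 lo [ 0.463 -0.459 -0.004] hi [ 0.551 -0.33   0.115]
top flour_jar 0.72 [266.8, 169.1, 286.8, 188.8] top [0.6205 0.1095 0.0659] [0.6215 0.1109 0.0667] ztop 0.069 lo [0.599 0.088 0.009] hi [0.644 0.131 0.07 ]
```

The scene view has the timers at red (396,230), yellow (261,222), blue (262,184) and green (350,181). The top view has them at red (230,186), yellow (378,173), blue (388,227) and green (286,247). The two views agree to about 2 mm, and the cap tops measure 49 mm, as the text says. Next I move above red at height, closing the gripper on the way.

Emit:
move_arm(
  plan=[
    {"translation": [-1.0,-0.4,0],"delta_rot": [0,0,0]},
    {"translation": [-2.9,-1.1,0],"delta_rot": [0,0,0]},
    {"translation": [-5.8,-2.2,0],"delta_rot": [0,0,0]},
    {"translation": [-9.1,-3.5,0],"delta_rot": [0,0,0]},
    {"translation": [-13.0,-5.0,0],"delta_rot": [0,0,0]},
    {"translation": [-16.8,-6.5,0],"delta_rot": [0,0,0]},
    {"translation": [-20.6,-8.0,0],"delta_rot": [0,0,0]},
    {"translation": [-24.5,-9.5,0],"delta_rot": [0,0,0]},
    {"translation": [-28.3,-11.0,0],"delta_rot": [0,0,0]},
    {"translation": [-32.2,-12.5,0],"delta_rot": [0,0,0]},
    {"translation": [-36.0,-14.0,0],"delta_rot": [0,0,0]},
    {"translation": [-39.8,-15.4,0],"delta_rot": [0,0,0]},
    {"translation": [-43.2,-16.7,0],"delta_rot": [0,0,0]},
    {"translation": [-45.6,-17.7,0],"delta_rot": [0,0,0]},
    {"translation": [-47.2,-18.3,0],"delta_rot": [0,0,0]},
    {"translation": [-48.0,-18.6,0],"delta_rot": [0,0,0]},
    {"translation": [-48.0,-18.6,0],"delta_rot": [0,0,0]},
    {"translation": [-48.0,-18.6,0],"delta_rot": [0,0,0]},
  ],
  gripper=1,
  newtons=5,
)

```text
time_s: 3.0
tool_pos: [0.6079, 0.2305, 0.2007]
ee_rot: [0.189, 0.982, 0.0, -0.0]
wrist_force: [-0.6, 0.0, -0.4]
grip_width: 0.0006
grasp_force: 0.0
```

Emit:
move_arm(
  plan=[
    {"translation": [0,-0.1,1],"delta_rot": [0,0,0]},
    {"translation": [0,-0.1,3],"delta_rot": [0,0,0]},
    {"translation": [0,-0.1,5.5],"delta_rot": [0,0,0]},
    {"translation": [0,-0.1,8],"delta_rot": [0,0,0]},
    {"translation": [0,-0.1,10.5],"delta_rot": [0,0,0]},
    {"translation": [0,-0.1,12.5],"delta_rot": [0,0,0]},
    {"translation": [0,-0.1,13.5],"delta_rot": [0,0,0]},
    {"translation": [0,-0.1,14],"delta_rot": [0,0,0]},
    {"translation": [0,-0.1,14],"delta_rot": [0,0,0]},
    {"translation": [0,-0.1,14],"delta_rot": [0,0,0]},
  ],
)

```text
time_s: 4.0
tool_pos: [0.6089, 0.2286, 0.0618]
ee_rot: [0.189, 0.982, 0.0, 0.001]
wrist_force: [0.1, -0.2, 0.3]
grip_width: 0.0
grasp_force: 0.0
```

Run:
```python
from h import *
print(observe()["tool_pos"],observe()["time_s"])
im=[]
p,d=snapshot("scene"); a=cv2.resize(p[190:260,350:440],None,fx=4.4,fy=4.4,interpolation=2)
p,d=snapshot("top"); b=cv2.resize(p[150:220,185:275],None,fx=4.4,fy=4.4,interpolation=2)
cv2.imwrite("pics/red.png",np.hstack([a,b])[:,:,::-1])
```

```text
[0.60892611 0.22863569 0.06175319] 4.0
```

View pics/red.png

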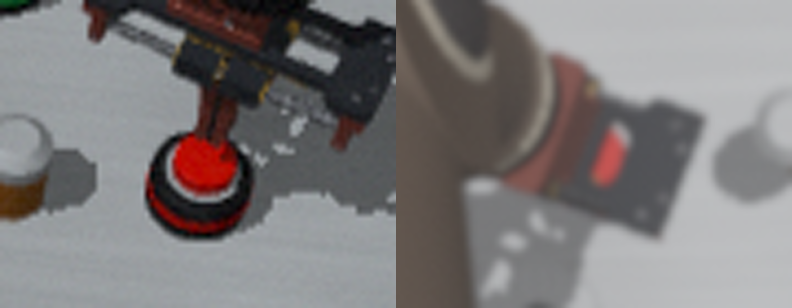

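The left crop shows the closed fingertips at (213,140), just over the red cap at (205,163). That fits a tip hovering 13 mm above it. Now I press slowly.

Emit:
move_arm(
  plan=[
    {"translation": [0,0,0.4],"delta_rot": [0,0,0]},
    {"translation": [0,0,0.8],"delta_rot": [0,0,0]},
    {"translation": [0,0,1.1],"delta_rot": [0,0,0]},
    {"translation": [0,0,1.3],"delta_rot": [0,0,0]},
    {"translation": [0,0,1.45],"delta_rot": [0,0,0]},
    {"translation": [0,0,1.6],"delta_rot": [0,0,0]},
    {"translation": [0,0,1.75],"delta_rot": [0,0,0]},
    {"translation": [0,0,1.9],"delta_rot": [0,0,0]},
    {"translation": [0,0,2.0],"delta_rot": [0,0,0]},
    {"translation": [0,0,2.1],"delta_rot": [0,0,0]},
    {"translation": [0,0,2.1],"delta_rot": [0,0,0]},
    {"translation": [0,0,2.1],"delta_rot": [0,0,0]},
  ],
)

```text
time_s: 5.3
tool_pos: [0.6085, 0.2282, 0.0399]
ee_rot: [0.189, 0.982, 0.0, 0.0]
wrist_force: [-0.1, 0.4, 0.4]
grip_width: 0.0005
grasp_force: 0.0
```

Emit:
move_arm(
  plan=[
    {"translation": [0,0,0.05],"delta_rot": [0,0,0]},
    {"translation": [0,0,0.1],"delta_rot": [0,0,0]},
    {"translation": [0,0,0.1],"delta_rot": [0,0,0]},
  ],
)

```text
time_s: 5.6
tool_pos: [0.6084, 0.2282, 0.0388]
ee_rot: [0.189, 0.982, -0.0, -0.0]
wrist_force: [0.3, 0.0, -0.1]
grip_width: 0.0004
grasp_force: 0.0
```

Emit:
move_arm(
  plan=[
    {"translation": [0,0,0.05],"delta_rot": [0,0,0]},
    {"translation": [0,0,0.05],"delta_rot": [0,0,0]},
  ],
)

```text
time_s: 5.8
tool_pos: [0.6084, 0.2282, 0.0383]
ee_rot: [0.189, 0.982, -0.0, -0.0]
wrist_force: [0.7, -0.3, 0.4]
grip_width: 0.0003
grasp_force: 0.0
```

Emit:
move_arm(
  plan=[
    {"translation": [0,0,-0.5],"delta_rot": [0,0,0]},
    {"translation": [0,0,-2],"delta_rot": [0,0,0]},
    {"translation": [0,0,-4.5],"delta_rot": [0,0,0]},
    {"translation": [0,0,-7],"delta_rot": [0,0,0]},
    {"translation": [0,0,-9],"delta_rot": [0,0,0]},
    {"translation": [0,0,-10],"delta_rot": [0,0,0]},
    {"translation": [0,0,-10],"delta_rot": [0,0,0]},
  ],
)

```text
time_s: 6.5
tool_pos: [0.6095, 0.2286, 0.1407]
ee_rot: [0.189, 0.982, 0.001, 0.001]
wrist_force: [0.1, -0.2, -0.4]
grip_width: 0.0007
grasp_force: 0.0
```

```bash
cat > cap.py <<'E'
from h import *
import sys
P={"red":(.6085,.229),"yellow":(.6305,-.1515),"blue":(.495,-.1715),"green":(.4485,.089)}
def caps(n="scene"):
    p,d=snapshot(n); v,u=np.nonzero(d>0)
    w=world(n,u.astype(float),v.astype(float),d[v,u])
    for k,c in P.items():
        for r in (.012,):
            s=w[(np.hypot(*(w[:,:2]-c).T)<r)&(w[:,2]<.06)]
            q=w[(np.hypot(*(w[:,:2]-c).T)<.045)&(w[:,2]<.06)&(w[:,2]>.025)]
            print(k,len(s),"z",np.median(s[:,2]).round(4) if len(s) else None,"mid",((q[:,:2].min(0)+q[:,:2].max(0))/2).round(4) if len(q) else None)
    return p
E
python3 - <<'E'
from cap import *
print(observe()["tool_pos"]); p=caps()
cv2.imwrite("pics/red2.png",cv2.resize(p[190:260,350:440],None,fx=4.4,fy=4.4,interpolation=2)[:,:,::-1])
E
```

```text
[0.60947373 0.22861074 0.14070697]
red 51 z 0.0491 mid [0.6054 0.23  ]
yellow 48 z 0.0485 mid [ 0.6271 -0.1524]
blue 41 z 0.0486 mid [ 0.4905 -0.1716]
green 40 z 0.0487 mid [0.445  0.0897]
```

View pics/red2.png

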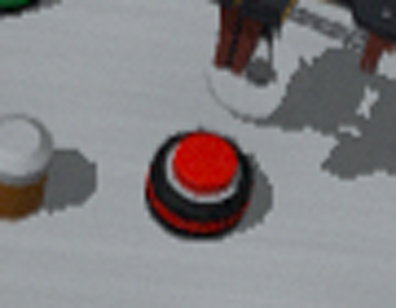

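The crop shows the red cap at (205,163) still up, and depth puts it at 49 mm, so nothing was touched. I'll measure where the closed fingertips really are.

Run:
```python
from cap import *
t=observe()["tool_pos"]; print(t)
for n in ("scene","top"):
    p,d=snapshot(n); v,u=np.nonzero(d>0)
    w=world(n,u.astype(float),v.astype(float),d[v,u])
    m=(np.hypot(*(w[:,:2]-t[:2]).T)<.06)&(w[:,2]>.075)&(w[:,2]<.30)
    q=w[m]; print(n,len(q))
    for lo in np.arange(.1,.24,.01):
        s=q[(q[:,2]>=lo)&(q[:,2]<lo+.01)]
        if len(s): print(lo.round(2),len(s),s.min(0).round(3),s.max(0).round(3))
p,d=snapshot("scene"); cv2.imwrite("pics/grip.png",cv2.resize(p[130:260,330:470],None,fx=4,fy=4,interpolation=2)[:,:,::-1])
```

```text
[0.60867841 0.22837398 0.13914227]
scene 953
0.16 15 [0.612 0.217 0.161] [0.621 0.233 0.169]
0.17 19 [0.601 0.217 0.171] [0.622 0.241 0.179]
0.18 18 [0.612 0.217 0.181] [0.624 0.237 0.189]
0.19 22 [0.612 0.217 0.191] [0.622 0.235 0.2  ]
0.2 19 [0.612 0.216 0.2  ] [0.623 0.236 0.21 ]
0.21 19 [0.612 0.214 0.211] [0.622 0.237 0.219]
0.22 2 [0.614 0.221 0.221] [0.625 0.233 0.221]
0.23 1 [0.62  0.252 0.239] [0.62  0.252 0.239]
top 331
```

View pics/grip.png

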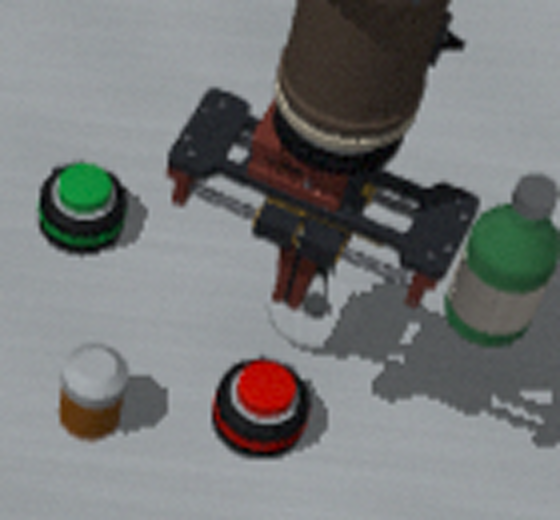

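The gripper picture shows the closed fingertips at (290,300). Depth puts their ends at z≈0.16 while the state reports 0.139, so the real tip is about 2 cm higher than reported. The xy position agrees. I'll go lower and feel for contact with small force-checked steps.

Emit:
move_arm(
  plan=[
    {"translation": [0,0,1],"delta_rot": [0,0,0]},
    {"translation": [0,0,3],"delta_rot": [0,0,0]},
    {"translation": [0,0,5],"delta_rot": [0,0,0]},
    {"translation": [0,0,7],"delta_rot": [0,0,0]},
    {"translation": [0,0,8.5],"delta_rot": [0,0,0]},
    {"translation": [0,0,9.5],"delta_rot": [0,0,0]},
    {"translation": [0,0,10.2],"delta_rot": [0,0,0]},
    {"translation": [0,0,10.4],"delta_rot": [0,0,0]},
    {"translation": [0,0,10.4],"delta_rot": [0,0,0]},
  ],
)

```text
time_s: 7.6
tool_pos: [0.6086, 0.2283, 0.0345]
ee_rot: [0.189, 0.982, 0.0, 0.0]
wrist_force: [-1.2, -0.5, -0.2]
grip_width: 0.0006
grasp_force: 0.0
```

Emit:
move_arm(
  plan=[
    {"translation": [0,0,0.15],"delta_rot": [0,0,0]},
    {"translation": [0,0,0.3],"delta_rot": [0,0,0]},
    {"translation": [0,0,0.45],"delta_rot": [0,0,0]},
    {"translation": [0,0,0.6],"delta_rot": [0,0,0]},
    {"translation": [0,0,0.75],"delta_rot": [0,0,0]},
    {"translation": [0,0,0.9],"delta_rot": [0,0,0]},
  ],
)

```text
time_s: 8.2
tool_pos: [0.6085, 0.2283, 0.0255]
ee_rot: [0.189, 0.982, 0.0, 0.0]
wrist_force: [-1.2, -0.7, 3.0]
grip_width: 0.0007
grasp_force: 1.6
```

Run:
```python
from cap import *
p=caps(); o=observe(); print(o["tool_pos"],o["wrist_force"],o["time_s"])
```

```text
red 21 z 0.0503 mid [0.6074 0.2299]
yellow 47 z 0.048 mid [ 0.6278 -0.1519]
blue 43 z 0.0495 mid [ 0.4918 -0.1715]
green 38 z 0.0496 mid [0.4448 0.0895]
[0.60848475 0.22825595 0.02531478] [-0.93320173 -1.26722951  1.33046469] 8.25
```

Contact at 3 N. Continuing.

Emit:
move_arm(
  plan=[
    {"translation": [0,0,0.1],"delta_rot": [0,0,0]},
    {"translation": [0,0,0.2],"delta_rot": [0,0,0]},
    {"translation": [0,0,0.3],"delta_rot": [0,0,0]},
    {"translation": [0,0,0.4],"delta_rot": [0,0,0]},
  ],
)

```text
time_s: 8.65
tool_pos: [0.6085, 0.2283, 0.0213]
ee_rot: [0.189, 0.982, 0.0, 0.0]
wrist_force: [-1.3, -0.3, 2.1]
grip_width: 0.0006
grasp_force: 1.5
```

Emit:
move_arm(
  plan=[
    {"translation": [0,0,0.05],"delta_rot": [0,0,0]},
    {"translation": [0,0,0.1],"delta_rot": [0,0,0]},
    {"translation": [0,0,0.15],"delta_rot": [0,0,0]},
  ],
)

```text
time_s: 8.95
tool_pos: [0.6085, 0.2282, 0.0199]
ee_rot: [0.189, 0.982, 0.0, 0.0]
wrist_force: [-0.9, -0.0, 3.2]
grip_width: 0.0005
grasp_force: 1.5
```

Emit:
move_arm(
  plan=[
    {"translation": [0,0,0.05],"delta_rot": [0,0,0]},
    {"translation": [0,0,0.1],"delta_rot": [0,0,0]},
  ],
)

```text
time_s: 9.15
tool_pos: [0.6085, 0.2283, 0.0188]
ee_rot: [0.189, 0.982, 0.0, 0.0]
wrist_force: [-1.3, 0.7, 2.7]
grip_width: 0.0007
grasp_force: 1.5
```

Run:
```python
from cap import *
p=caps(); o=observe(); print(o["tool_pos"],o["wrist_force"],o["time_s"])
```

```text
red 33 z 0.0478 mid [0.6096 0.2297]
yellow 51 z 0.0491 mid [ 0.6276 -0.1516]
blue 42 z 0.049 mid [ 0.4912 -0.1714]
green 45 z 0.0493 mid [0.4444 0.0895]
[0.6084753  0.22830001 0.01876802] [-0.50699004 -0.03577895  2.11950584] 9.2
```

Emit:
move_arm(
  plan=[
    {"translation": [0,0,0.03],"delta_rot": [0,0,0]},
    {"translation": [0,0,0.06],"delta_rot": [0,0,0]},
  ],
)

```text
time_s: 9.4
tool_pos: [0.6084, 0.2283, 0.0183]
ee_rot: [0.189, 0.982, 0.0, 0.0]
wrist_force: [-0.9, -0.0, 3.1]
grip_width: 0.0005
grasp_force: 1.5
```

Emit:
move_arm(
  plan=[
    {"translation": [0,0,0.02],"delta_rot": [0,0,0]},
    {"translation": [0,0,0.04],"delta_rot": [0,0,0]},
  ],
)

```text
time_s: 9.6
tool_pos: [0.6085, 0.2283, 0.0179]
ee_rot: [0.189, 0.982, 0.0, 0.0]
wrist_force: [0.5, -0.6, 3.1]
grip_width: 0.0003
grasp_force: 1.5
```

Emit:
move_arm(
  plan=[
    {"translation": [0,0,0.03],"delta_rot": [0,0,0]},
    {"translation": [0,0,0.05],"delta_rot": [0,0,0]},
  ],
)

```text
time_s: 9.8
tool_pos: [0.6085, 0.2283, 0.0173]
ee_rot: [0.189, 0.982, 0.0, 0.0]
wrist_force: [-0.6, -0.2, 2.7]
grip_width: 0.0006
grasp_force: 1.5
```

Emit:
move_arm(
  plan=[
    {"translation": [0,0,0.03],"delta_rot": [0,0,0]},
    {"translation": [0,0,0.05],"delta_rot": [0,0,0]},
  ],
)

```text
time_s: 10.0
tool_pos: [0.6085, 0.2283, 0.017]
ee_rot: [0.189, 0.982, 0.0, 0.0]
wrist_force: [0.3, -0.2, 4.9]
grip_width: 0.0001
grasp_force: 2.4
```

Force rises at 0.017, so the cap is home. I lift and check.

Emit:
move_arm(
  plan=[
    {"translation": [0,0,-0.3],"delta_rot": [0,0,0]},
    {"translation": [0,0,-1.5],"delta_rot": [0,0,0]},
    {"translation": [0,0,-4],"delta_rot": [0,0,0]},
    {"translation": [0,0,-7],"delta_rot": [0,0,0]},
    {"translation": [0,0,-9],"delta_rot": [0,0,0]},
    {"translation": [0,0,-10],"delta_rot": [0,0,0]},
    {"translation": [0,0,-10],"delta_rot": [0,0,0]},
  ],
)

```text
time_s: 10.7
tool_pos: [0.6092, 0.2285, 0.1186]
ee_rot: [0.189, 0.982, 0.001, 0.001]
wrist_force: [-0.4, 0.0, 0.2]
grip_width: 0.0004
grasp_force: 0.0
```

Run:
```python
from cap import *
p=caps(); o=observe(); print(o["tool_pos"],o["wrist_force"],o["time_s"])
```

```text
red 48 z 0.0386 mid [0.6057 0.2298]
yellow 49 z 0.0479 mid [ 0.6279 -0.1515]
blue 43 z 0.049 mid [ 0.4924 -0.1721]
green 44 z 0.0493 mid [0.4451 0.0896]
[0.60843691 0.22827806 0.1171289 ] [-0.07314941 -0.28655425 -0.75148957] 10.75
```

The red cap is home: 38.6 mm, and it has not shifted. On to yellow.

Emit:
move_arm(
  plan=[
    {"translation": [-0.5,-1.0,0],"delta_rot": [0,0,0]},
    {"translation": [-1.5,-3.1,0],"delta_rot": [0,0,0]},
    {"translation": [-2.9,-6.2,0],"delta_rot": [0,0,0]},
    {"translation": [-4.5,-9.6,0],"delta_rot": [0,0,0]},
    {"translation": [-6.2,-13.1,0],"delta_rot": [0,0,0]},
    {"translation": [-7.8,-16.5,0],"delta_rot": [0,0,0]},
    {"translation": [-9.4,-20.0,0],"delta_rot": [0,0,0]},
    {"translation": [-11.0,-23.4,0],"delta_rot": [0,0,0]},
    {"translation": [-12.6,-26.8,0],"delta_rot": [0,0,0]},
    {"translation": [-14.1,-30.0,0],"delta_rot": [0,0,0]},
    {"translation": [-15.2,-32.4,0],"delta_rot": [0,0,0]},
    {"translation": [-15.9,-33.8,0],"delta_rot": [0,0,0]},
    {"translation": [-16.2,-34.4,0],"delta_rot": [0,0,0]},
    {"translation": [-16.2,-34.4,0],"delta_rot": [0,0,0]},
    {"translation": [-16.2,-34.4,0],"delta_rot": [0,0,0]},
    {"translation": [-16.2,-34.4,0],"delta_rot": [0,0,0]},
  ],
)

```text
time_s: 12.35
tool_pos: [0.6311, -0.1493, 0.1167]
ee_rot: [0.188, 0.982, 0.0, -0.0]
wrist_force: [0.5, 0.4, -0.4]
grip_width: 0.0003
grasp_force: 0.0
```

Emit:
move_arm(
  plan=[
    {"translation": [0,-0.1,1],"delta_rot": [0,0,0]},
    {"translation": [0,-0.1,3],"delta_rot": [0,0,0]},
    {"translation": [0,-0.1,5],"delta_rot": [0,0,0]},
    {"translation": [0,-0.1,6.7],"delta_rot": [0,0,0]},
    {"translation": [0,-0.1,7.8],"delta_rot": [0,0,0]},
    {"translation": [0,-0.1,8.3],"delta_rot": [0,0,0]},
    {"translation": [0,-0.1,8.5],"delta_rot": [0,0,0]},
    {"translation": [0,-0.1,8.5],"delta_rot": [0,0,0]},
    {"translation": [0,-0.1,8.5],"delta_rot": [0,0,0]},
  ],
)

```text
time_s: 13.25
tool_pos: [0.6312, -0.1524, 0.0326]
ee_rot: [0.189, 0.982, 0.0, 0.001]
wrist_force: [0.2, 0.4, 0.4]
grip_width: 0.0005
grasp_force: 0.0
```

Positioned well. I press 14.5 mm down to about 0.018.

Emit:
move_arm(
  plan=[
    {"translation": [0,0,0.15],"delta_rot": [0,0,0]},
    {"translation": [0,0,0.3],"delta_rot": [0,0,0]},
    {"translation": [0,0,0.45],"delta_rot": [0,0,0]},
    {"translation": [0,0,0.6],"delta_rot": [0,0,0]},
    {"translation": [0,0,0.75],"delta_rot": [0,0,0]},
    {"translation": [0,0,0.9],"delta_rot": [0,0,0]},
    {"translation": [0,0,1.0],"delta_rot": [0,0,0]},
    {"translation": [0,0,1.1],"delta_rot": [0,0,0]},
    {"translation": [0,0,1.2],"delta_rot": [0,0,0]},
    {"translation": [0,0,1.3],"delta_rot": [0,0,0]},
    {"translation": [0,0,1.35],"delta_rot": [0,0,0]},
    {"translation": [0,0,1.35],"delta_rot": [0,0,0]},
  ],
)

```text
time_s: 14.45
tool_pos: [0.6307, -0.1523, 0.0182]
ee_rot: [0.189, 0.982, 0.0, 0.0]
wrist_force: [-0.5, 0.1, 1.9]
grip_width: 0.0
grasp_force: 0.8
```

Emit:
move_arm(
  plan=[
    {"translation": [0,0,0.03],"delta_rot": [0,0,0]},
    {"translation": [0,0,0.06],"delta_rot": [0,0,0]},
    {"translation": [0,0,0.09],"delta_rot": [0,0,0]},
  ],
)

```text
time_s: 14.75
tool_pos: [0.6307, -0.1523, 0.0175]
ee_rot: [0.189, 0.982, 0.0, 0.0]
wrist_force: [-0.2, -0.6, 3.2]
grip_width: 0.0003
grasp_force: 1.5
```

Emit:
move_arm(
  plan=[
    {"translation": [0,0,-0.3],"delta_rot": [0,0,0]},
    {"translation": [0,0,-1.5],"delta_rot": [0,0,0]},
    {"translation": [0,0,-4],"delta_rot": [0,0,0]},
    {"translation": [0,0,-7],"delta_rot": [0,0,0]},
    {"translation": [0,0,-9],"delta_rot": [0,0,0]},
    {"translation": [0,0,-10],"delta_rot": [0,0,0]},
    {"translation": [0,0,-10],"delta_rot": [0,0,0]},
  ],
)

```text
time_s: 15.45
tool_pos: [0.6314, -0.1525, 0.1193]
ee_rot: [0.189, 0.982, 0.0, 0.001]
wrist_force: [-0.6, -0.2, -0.3]
grip_width: 0.0005
grasp_force: 0.0
```

Run:
```python
from cap import *
p=caps(); o=observe(); print(o["tool_pos"],o["wrist_force"],o["time_s"])
```

```text
red 47 z 0.0379 mid [0.6045 0.2298]
yellow 47 z 0.0385 mid [ 0.6283 -0.1521]
blue 0 z None mid [ 0.4923 -0.1569]
green 41 z 0.048 mid [0.4443 0.0896]
[ 0.6306595  -0.15221713  0.11776229] [0.61685678 1.33223743 0.02541798] 15.5
```

Yellow is home. On to blue.

Emit:
move_arm(
  plan=[
    {"translation": [0.8,-0.5,0],"delta_rot": [0,0,0]},
    {"translation": [2.4,-1.4,0],"delta_rot": [0,0,0]},
    {"translation": [4.8,-2.8,0],"delta_rot": [0,0,0]},
    {"translation": [7.5,-4.3,0],"delta_rot": [0,0,0]},
    {"translation": [9.8,-5.7,0],"delta_rot": [0,0,0]},
    {"translation": [11.2,-6.5,0],"delta_rot": [0,0,0]},
    {"translation": [11.9,-6.9,0],"delta_rot": [0,0,0]},
    {"translation": [11.9,-6.9,0],"delta_rot": [0,0,0]},
    {"translation": [11.9,-6.9,0],"delta_rot": [0,0,0]},
    {"translation": [11.9,-6.9,1],"delta_rot": [0,0,0]},
    {"translation": [11.9,-6.9,3],"delta_rot": [0,0,0]},
    {"translation": [11.9,-6.9,5],"delta_rot": [0,0,0]},
    {"translation": [11.9,-6.9,6.7],"delta_rot": [0,0,0]},
    {"translation": [11.9,-6.9,7.8],"delta_rot": [0,0,0]},
    {"translation": [11.9,-6.9,8.3],"delta_rot": [0,0,0]},
    {"translation": [11.9,-6.9,8.5],"delta_rot": [0,0,0]},
    {"translation": [11.9,-6.9,8.5],"delta_rot": [0,0,0]},
    {"translation": [11.9,-6.9,8.5],"delta_rot": [0,0,0]},
  ],
)

```text
time_s: 17.3
tool_pos: [0.495, -0.1722, 0.033]
ee_rot: [0.189, 0.982, 0.0, 0.001]
wrist_force: [-0.0, -0.1, -0.3]
grip_width: 0.0005
grasp_force: 0.0
```

Emit:
move_arm(
  plan=[
    {"translation": [0,0,0.15],"delta_rot": [0,0,0]},
    {"translation": [0,0,0.3],"delta_rot": [0,0,0]},
    {"translation": [0,0,0.45],"delta_rot": [0,0,0]},
    {"translation": [0,0,0.6],"delta_rot": [0,0,0]},
    {"translation": [0,0,0.75],"delta_rot": [0,0,0]},
    {"translation": [0,0,0.9],"delta_rot": [0,0,0]},
    {"translation": [0,0,1.0],"delta_rot": [0,0,0]},
    {"translation": [0,0,1.1],"delta_rot": [0,0,0]},
    {"translation": [0,0,1.2],"delta_rot": [0,0,0]},
    {"translation": [0,0,1.3],"delta_rot": [0,0,0]},
    {"translation": [0,0,1.35],"delta_rot": [0,0,0]},
    {"translation": [0,0,1.35],"delta_rot": [0,0,0]},
  ],
)

```text
time_s: 18.5
tool_pos: [0.4945, -0.1721, 0.0188]
ee_rot: [0.189, 0.982, -0.0, 0.0]
wrist_force: [-0.1, 1.3, 1.0]
grip_width: 0.0003
grasp_force: 0.5
```

Emit:
move_arm(
  plan=[
    {"translation": [0,0,0.03],"delta_rot": [0,0,0]},
    {"translation": [0,0,0.06],"delta_rot": [0,0,0]},
    {"translation": [0,0,0.09],"delta_rot": [0,0,0]},
  ],
)

```text
time_s: 18.8
tool_pos: [0.4946, -0.1721, 0.0181]
ee_rot: [0.189, 0.982, 0.0, 0.0]
wrist_force: [-0.3, 0.6, 3.0]
grip_width: 0.0005
grasp_force: 1.5
```

Emit:
move_arm(
  plan=[
    {"translation": [0,0,-0.3],"delta_rot": [0,0,0]},
    {"translation": [0,0,-1.5],"delta_rot": [0,0,0]},
    {"translation": [0,0,-4],"delta_rot": [0,0,0]},
    {"translation": [0,0,-7],"delta_rot": [0,0,0]},
    {"translation": [0,0,-10],"delta_rot": [0,0,0]},
    {"translation": [0,0,-13],"delta_rot": [0,0,0]},
    {"translation": [0,0,-15],"delta_rot": [0,0,0]},
    {"translation": [0,0,-16],"delta_rot": [0,0,0]},
    {"translation": [0,0,-16],"delta_rot": [0,0,0]},
  ],
)

```text
time_s: 19.7
tool_pos: [0.4951, -0.1723, 0.1795]
ee_rot: [0.189, 0.982, 0.0, 0.001]
wrist_force: [0.4, -0.4, -0.3]
grip_width: 0.0006
grasp_force: 0.0
```

Run:
```python
from cap import *
p=caps(); o=observe(); print(o["tool_pos"],o["wrist_force"],o["time_s"])
cv2.imwrite("pics/end.png",p[:,:,::-1])
```

```text
red 46 z 0.0384 mid [0.6061 0.2297]
yellow 49 z 0.0394 mid [ 0.6268 -0.1519]
blue 34 z 0.0397 mid [ 0.491  -0.1716]
green 41 z 0.0487 mid [0.4457 0.0895]
[ 0.49446277 -0.17205693  0.17823889] [-0.54864075 -0.41270442 -1.18778481] 19.75
```

View pics/end.png

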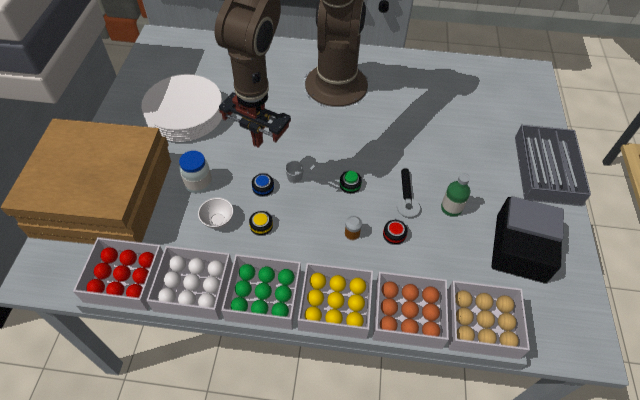

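The picture shows everything standing in place: red (396,230), yellow (261,222), blue (262,184), green (350,181). Blue appears about 1 mm short of fully home, so I press it once more.

Emit:
move_arm(
  plan=[
    {"translation": [0,0,1],"delta_rot": [0,0,0]},
    {"translation": [0,0,4],"delta_rot": [0,0,0]},
    {"translation": [0,0,8],"delta_rot": [0,0,0]},
    {"translation": [0,0,12],"delta_rot": [0,0,0]},
    {"translation": [0,0,14],"delta_rot": [0,0,0]},
    {"translation": [0,0,15],"delta_rot": [0,0,0]},
    {"translation": [0,0,15.5],"delta_rot": [0,0,0]},
    {"translation": [0,0,15.7],"delta_rot": [0,0,0]},
    {"translation": [0,0,15.9],"delta_rot": [0,0,0]},
    {"translation": [0,0,16.0],"delta_rot": [0,0,0]},
    {"translation": [0,0,16.05],"delta_rot": [0,0,0]},
    {"translation": [0,0,16.1],"delta_rot": [0,0,0]},
    {"translation": [0,0,16.1],"delta_rot": [0,0,0]},
  ],
)

```text
time_s: 21.05
tool_pos: [0.495, -0.1722, 0.0176]
ee_rot: [0.189, 0.982, 0.0, 0.001]
wrist_force: [0.3, 0.8, 3.2]
grip_width: 0.0006
grasp_force: 1.5
```

Emit:
move_arm(
  plan=[
    {"translation": [0,0,-0.3],"delta_rot": [0,0,0]},
    {"translation": [0,0,-1.5],"delta_rot": [0,0,0]},
    {"translation": [0,0,-4],"delta_rot": [0,0,0]},
    {"translation": [0,0,-7],"delta_rot": [0,0,0]},
    {"translation": [0,0,-10],"delta_rot": [0,0,0]},
    {"translation": [0,0,-13],"delta_rot": [0,0,0]},
    {"translation": [0,0,-15],"delta_rot": [0,0,0]},
    {"translation": [0,0,-16],"delta_rot": [0,0,0]},
    {"translation": [0,0,-16],"delta_rot": [0,0,0]},
    {"translation": [0,0,-16],"delta_rot": [0,0,0]},
  ],
)

```text
time_s: 22.05
tool_pos: [0.494, -0.1719, 0.1765]
ee_rot: [0.189, 0.982, 0.0, -0.0]
wrist_force: [-0.2, -0.5, -0.5]
grip_width: 0.0004
grasp_force: 0.0
```

Run:
```python
from cap import *
p=caps(); o=observe(); print(o["tool_pos"],o["wrist_force"],o["time_s"])
print(hand_in())
```

```text
red 47 z 0.0384 mid [0.6054 0.2299]
yellow 51 z 0.039 mid [ 0.6289 -0.1516]
blue 39 z 0.0392 mid [ 0.4905 -0.1722]
green 42 z 0.0483 mid [0.4453 0.0897]
[ 0.49378256 -0.17182257  0.17600317] [-0.66197734  0.16493581 -0.13717172] 22.1
the job is handed in; nothing more can be done
None
```

The red, yellow and blue timers were pressed in that order and their caps measure down (38–39 mm; yellow and blue may be up to about 0.5 mm short of the stop). The green cap is still up, the timers have not shifted and nothing else looks moved, and the job was handed in at 22 s; no verdict came back.

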